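Tighten the block clamp with short spanner swings

ROBOT

A 6-joint arm with a two-finger parallel gripper is mounted at the origin on a cart in front of the work surface, level with it; the furniture and walls round the work are solid. World frame = base frame: x ahead of the robot, y to its left, z up, the work surface at z = 0. Lengths are in m, angles in degrees, forces in N, time in s.
With the tool pointing down it reaches from about 0.35 to 0.975 m from the base axis. Payload 4.9 kg.
Tool frame: the origin (TCP) lies on the centre line of the jaws, within the pads' length; the fingertips stand 8 mm ahead of it and the grasp point (between the pads) lies 11 mm behind it; z points along the fingers, y is the line along which they close (so a half turn about z gives the same grasp; the last joint's range is limited). The gripper opens to 85 mm and grips with 20 to 120 N. Pads are 22 mm wide; open, the fingers measure 114 mm over their backs; the gripper's body (76 mm by 85 mm) begins 54 mm behind the grasp point. The pads swing forward as they close: fully open they stand 13 mm farther back than shut.
Start: joints at [64.515, 3.019, 92.412, -0, 84.569, -6.818], TCP at [0.2, 0.592, 0.239] pointing down, gripper open.
Joint ranges: [-172.51, 172.51], [-57.92, 126.97], [3.15, 148.05], [-58.71, 238.71], [5.1, 150.11], [-179.66, 179.66]. Speed limits (degrees/s): [147.25, 147.25, 180, 180, 180, 180].

INTERFACE

Orientations are given as [roll, pitch, yaw] about the fixed x, y, z axes, in that order (R = Rz(yaw) Ry(pitch) Rx(roll)).
In Python, from cell import observe, grab_frame, get_calibration, close_job, search_frame, cut_out gives the robot as it stands.
- The arm moves only by the tool drive_tool, never from a script. Its argument "steps" is a list that holds one entry, the list of rows, each a list of 5 numbers: the finger opening in cm, from 0 to 8.54, then the shift along the tool's x, y, z in cm, then the turn about the tool's z in degrees. A call has 1 to 20 rows; each row is the pose to reach, as a shift and turn from the pose commanded when the call began, along the tool's axes at that moment; what a row does not reach only later rows make up. A row lasts 1/10 s, in which the tool goes at most 50 mm and 8.59 degrees, less where a joint would pass 70% of its speed; a pose out of reach is approached as far as the arm can. A call with a gripper value outside its range is refused whole. The fingers move at their own pace and stop on an object; "newtons" is the grip in N (left out, the last holds). Time passes only in rows, so rows that repeat a pose let the fingers close. It gives the time, the measured TCP pose, the force, the opening and the grip force at its end, in the units of the state.
- observe(): the state, without advancing time (a new reading comes with each control period).
- grab_frame(name): name is "scene" or "side" or "wrist"; returns (picture, depth): 400x640x3 uint8, blue, green, red; 400x640 float32, m along the optical axis (not along the pixel's ray), 0 where there is no reading.
- get_calibration(name): a dict with "vfov" (degrees; the focal length in pixels is half the picture's height over the tangent of half this angle, whatever the lens; pixels are square), "cx", "cy" (the principal point, pixels), "R" (3x3) and "t" (3): a world point X has camera coordinates R X + t; the wrist camera has in their place "hand_eye" (4x4, takes a point from camera to tool coordinates, whose origin is the TCP and whose axes are the flange's). Camera axes: x right, y down, z forward; pixel columns grow to the right and rows downward; lengths in m; the calibration is good to about 2 mm. A picture is of the moment at which its call begins: read the wrist's pose just before it. get_calibration takes no time and is no camera call.
- close_job(): hands the job in; it is judged then, once.
Trained networks look in the newest picture that a camera, given by its name, has taken for a name from the list of things; names that differ only in an ending like _2 or _b are one class to them, and where a whole thing is asked for, a point or a joint stands for the part that bears it (a point fixed in the world has none). Each returns a list of dicts, best first, with "conf" (0 to 1); they miss things now and then, are a little off and sometimes report something else, mostly with a low value. They report only what shows in the picture. A call takes as long as a camera call.
- search_frame(query, camera): "position" ([column, row] in pixels, amid what is visible of it).
- cut_out(query, camera): "pixels" (400x640 bool, what is visible of it) and "position" ([column, row] in pixels, amid what is visible of it).
The state is a dict: "t": time; "joints": joint angles; "joint_velocities": joint speeds; "joint_efforts": joint torques, N m; "ee_pos": TCP position; "tcp_rot": TCP orientation; "wrist_force": force on the tool from outside, world axes, zero at the start; "wrist_torque": the same for the moment, N m; "width": finger opening in m; "finger_force": force on a finger pad.
Only numpy, scipy, OpenCV 4.12 (cv2) and the standard library are available. Lean on these libraries where they do the work, as an engineer would, in place of code of your own. Each camera call takes 0.05 s, during which the arm holds its last target. There are 200 camera calls.

TASK

Tighten the clamp's hexagon-headed screw with the ring spanner: put the ring over the head and turn it clockwise in short swings between the two pillars, lifting the spanner off and setting it back on the head for each new swing, until the screw stops firmly. Nip it up against the stop with a steady pull of about 1 N m (never more than 1.6 N m) and hold that for half a second; do not turn the head with the fingers. Then lay the spanner flat on the table, clear of the clamp, and leave the other things where they are.

Things in the scene. Friction and masses are not known exactly. Their poses are not given: they have to be found in the camera images.
- spanner: steel ring spanner, black rubber handle, 206 mm long, about 0.3 kg. Origin: centre of the hexagonal hole at the underside; z up as it lies, +x along the handle. Ring 12 mm thick, oiled, outer radius 36 mm; through hole 45.6 mm across flats (0.8 mm clearance a side, 4 deg play either way). Shank 12 mm wide, z 1.5 to 10.5 mm. Handle 16 mm wide, 22 mm high (from z = 0), at x = 85 to 171 mm
- spanner_grip (a point): middle of the spanner's rubber handle: 125 mm along +x from the centre of the hole, 11 mm above the underside; 1 N m on the screw is a pull of 8 N here, square to the handle. At the start it lies on the robot's left, the clamp on its right; an etching press 245 mm high stands behind and between them
- clamp: dark steel clamp, fixed, base 150 x 150 mm. Origin: on the table under the screw's axis; -x is its front, roughly to the robot. Bridge top at z = 66 mm; two 30 mm round pillars at x = -16, y = +/-56 mm reach z = 98 mm; rear column (face at x = 45 mm) to z = 110 mm. With the ring on the head the handle can point up to 52 deg either side of the clamp's -x, then jams on a pillar
- hex_head: hexagonal steel head of the clamp's upright screw, 44 mm across flats, 10 mm high plus a 9 mm tapered top, oiled. Origin: on the axis at the underside of the hexagon, where the seated ring's underside rests, 69 mm above the table. z up, +x square to a flat: the spanner fits when its x axis is at a multiple of 60 deg to this one
- head_top (a point): centre of the tapered top, 19 mm above the underside of the hexagon
- screw (a joint): turn of the screw, rad; grows as the head turns clockwise seen from above (tightening); starts between 0.6 and 1.05, firm stop at 3.2. Turning it before the stop takes about 0.25 N m of friction; it stays where it is left
- spindle (a joint): twist of the springy spindle that carries the screw, rad, clockwise positive: 0.04 rad for each N m on the head, 0 unloaded (the head turns by this as well as by joint screw); 0.04 is the wanted 1 N m
- dabber_2: brown cloth ink dabber standing in the open to the right of the clamp, 38 x 38 x 51 mm, a bystander; origin at the centre of its underside
- gouge_1: lino gouge with a red handle, 22 x 167 x 22 mm, lying near the table's front edge, a bystander; origin near its middle, 2 mm above the table

How it is judged (in metres and radians):
On the way, in this order (a step that is already met when the one before it is completed fails the run):
1. the spanner's ring is seated on the hexagon head (horizontal distance between spanner and hex_head below 0.004 m and z of spanner in the frame of hex_head below 0.007 m and angle between the z axis of spanner and the z axis of hex_head, either way round below 0.12 rad), for 0.1 s.
2. the screw is at its stop and nipped up with the spanner on it: a steady 0.7 N m at least (value of joint screw above 3.17 rad and value of joint spindle above 0.028 rad and z of spanner in the frame of hex_head below 0.01 m and horizontal distance between spanner and hex_head below 0.006 m), for 0.25 s.
At the end, for the whole second after the job is handed in: The screw stands at its stop (within 0.04 rad), and the spanner lies flat on the table (within 0.1 rad, its underside within 6 mm of the table), at rest, not touching the clamp, with its ring's centre more than 110 mm from the screw's axis (value of joint screw above 3.16 rad and height (world z) of spanner below 0.006 m and angle between spanner's own z axis and vertical below 0.1 rad and linear speed of spanner below 0.02 m/s and contact force between spanner and clamp below 0.1 N and horizontal distance between spanner and clamp above 0.11 m).
It fails at once if the screw is overtightened or strained: more than 1.8 N m on the spindle either way (value of joint spindle above 0.072 rad or value of joint spindle below -0.072 rad).
It fails at once if the fingers turn or grip the screw's head (contact force between the fingers and hex_head above 3 N).
It fails at once if the near dabber or the gouge is pushed more than 30 mm away (distance of any of dabber_2, gouge_1 from where it was at the start of the episode above 0.03 m).
It also fails if it takes over 72 s, if anything falls off the work surface, if the arm or the gripper's body presses on something with over 40 N, if the wrist force passes 120 N, or if a joint passes its speed limit or range.

## Working session

There is one attempt and no reset: what is moved stays moved. The work goes in short steps, Python scripts to look and compute and a tool call to move; the robot and the scene stay as the last step left them, time stands still between calls to the robot, and variables do not carry over. Pictures are saved under pics/ and viewed, at most 10 in all, crops included, and the job is handed in when it is done.

Besides the shell and the picture viewer there is one more tool, called after "Emit:" by a JSON object that holds its "fn" and its "kwargs". drive_tool: Moves the arm, as the interface text tells. Its arguments: {"type":"object","properties":{"steps":{"type":"array"},"newtons":{"type":"number"}},"required":["steps"]}

```bash
mkdir -p pics; ls; cat > h.py <<'E'
import numpy as np, cv2
from cell import *
from scipy.spatial.transform import Rotation as Ro
def cam(name,st=None):
    c=get_calibration(name); f=200/np.tan(np.radians(c['vfov']/2))
    if 'hand_eye' in c:
        st=st or observe(); T=np.eye(4); T[:3,:3]=rot(st); T[:3,3]=st['ee_pos']
        M=T@np.array(c['hand_eye']); 
    else:
        R=np.array(c['R']); M=np.eye(4); M[:3,:3]=R.T; M[:3,3]=-R.T@np.array(c['t'])
    return f,c['cx'],c['cy'],M
def rot(st):
    return Ro.from_euler('xyz',st['tcp_rot'],degrees=True).as_matrix()
def pts(C,d,mask=None):
    f,cx,cy,M=C; v,u=np.nonzero((d>0)&(mask if mask is not None else True)); z=d[v,u]
    P=np.stack([(u-cx)/f*z,(v-cy)/f*z,z],1)
    return P@M[:3,:3].T+M[:3,3]
def ray(C,px,zw):
    f,cx,cy,M=C; r=M[:3,:3]@np.array([(px[0]-cx)/f,(px[1]-cy)/f,1]); o=M[:3,3]
    return o+r*(zw-o[2])/r[2]
E
python3 - <<'E'
from h import *
s=observe(); print(s); print(get_calibration('wrist'),get_calibration('scene'))
for n in ['scene','side','wrist']:
    C=cam(n); p,d=grab_frame(n); cv2.imwrite(f'pics/{n}0.png',p)
    for q in ['spanner','spanner_grip','clamp','hex_head','head_top','dabber_2','gouge_1']:
        for r in cut_out(q,n)[:2]:
            P=pts(C,d,r['pixels'])
            if len(P): print(n,q,round(r['conf'],2),np.round(r['position']),P.mean(0).round(3),P.min(0).round(3),P.max(0).round(3))
a=np.vstack([cv2.imread('pics/scene0.png'),cv2.imread('pics/side0.png')]); cv2.imwrite('pics/a0.png',cv2.resize(a,(480,600)))
E
```

```text
pics
{'t': 0.0, 'joints': array([ 6.45128901e+01,  3.05770951e+00,  9.24927458e+01, -3.65089660e-03,
        8.45690557e+01, -6.81682385e+00]), 'joint_velocities': array([-0.07693183,  0.06453785, -0.02000995, -0.06758104, -0.07415623,
        0.02709022]), 'joint_efforts': array([ 1.59329982e-03, -3.93688023e+01, -3.70173275e+01, -7.84853705e-05,
        7.08619933e-03,  4.57241125e-07]), 'ee_pos': array([0.19981147, 0.59155071, 0.23805132]), 'tcp_rot': array([-1.79880903e+02, -1.05773169e-02,  1.61330052e+02]), 'wrist_force': array([ 0.21751832,  0.15011215, -0.26725403]), 'wrist_torque': array([-0.06905268,  0.018248  ,  0.01102502]), 'finger_force': 0.0, 'width': 0.08546186283990045}
{'vfov': 67.44117683612102, 'cx': 324.49360878494866, 'cy': 203.11665219160443, 'hand_eye': array([[-6.14267140e-04, -9.46384626e-01, -3.23041424e-01,
         8.22046949e-02],
       [ 9.99999106e-01, -9.65150276e-04,  9.26001343e-04,
         6.71771713e-04],
       [-1.18813695e-03, -3.23040566e-01,  9.46384373e-01,
        -1.35689241e-01],
       [ 0.00000000e+00,  0.00000000e+00,  0.00000000e+0
[... 1173 characters left out ...]
.004] [0.587 0.219 0.023]
side spanner_grip 0.93 [315. 293.] [0.493 0.179 0.012] [ 0.397  0.122 -0.004] [0.589 0.219 0.023]
side clamp 0.61 [312. 171.] [ 0.535 -0.288  0.055] [ 0.436 -0.476 -0.004] [ 0.635 -0.212  0.112]
side dabber_2 0.56 [321. 163.] [ 0.517 -0.299  0.083] [ 0.499 -0.319  0.066] [ 0.54  -0.255  0.097]
side gouge_1 0.49 [359. 205.] [ 0.381 -0.144  0.015] [ 0.373 -0.192  0.006] [ 0.392 -0.056  0.021]
wrist spanner 0.4 [149. 395.] [0.463 0.195 0.01 ] [0.454 0.19  0.002] [0.476 0.199 0.022]
wrist spanner_grip 0.38 [147. 398.] [0.463 0.195 0.01 ] [0.454 0.19  0.002] [0.476 0.199 0.019]
wrist hex_head 0.34 [147. 397.] [0.45  0.211 0.024] [ 0.193  0.189 -0.   ] [0.476 0.53  0.299]
```

View pics/a0.png

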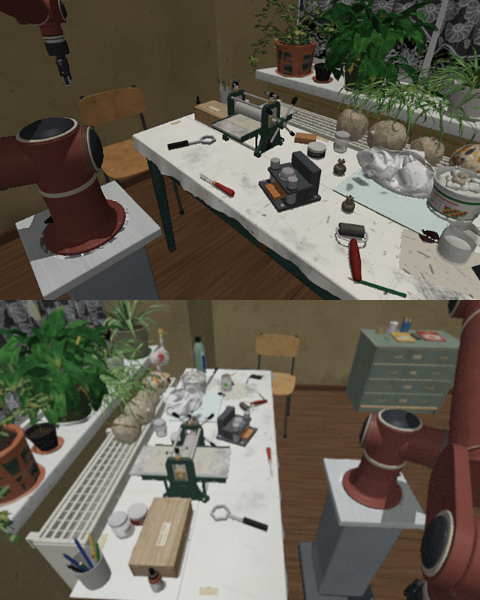

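```bash
python3 - <<'E'
from h import *
P=[]
for n in ['scene','side']:
    C=cam(n); p,d=grab_frame(n); P.append(pts(C,d))
P=np.vstack(P)
def sel(x0,x1,y0,y1,z0,z1): 
    a=P; return a[(a[:,0]>x0)&(a[:,0]<x1)&(a[:,1]>y0)&(a[:,1]<y1)&(a[:,2]>z0)&(a[:,2]<z1)]
s=sel(.36,.62,.09,.25,.016,.03)
print('handle',len(s),s.mean(0),s.min(0),s.max(0)); u=np.linalg.svd(s[:,:2]-s[:,:2].mean(0),full_matrices=False)[2][0]; print(u,np.degrees(np.arctan2(u[1],u[0])), np.percentile((s[:,:2]-s[:,:2].mean(0))@u,[1,99]))
r=sel(.36,.62,.09,.25,.008,.0145); print('ring',r.mean(0)); 
q=(r[:,:2]-s[:,:2].mean(0))@u; print(np.percentile(q,[1,5,50,95,99]))
# pillars
s=sel(.43,.6,-.42,-.2,.094,.102); print('pillar tops',len(s))
for k in (s[s[:,1]<-.315],s[s[:,1]>-.315]): 
    if len(k): print(len(k),k.mean(0),k.min(0),k.max(0))
s=sel(.43,.65,-.42,-.18,.106,.116); print('column',len(s),s.mean(0),s.min(0),s.max(0)); 
if len(s)>20: print(cv2.minAreaRect(s[:,:2].astype(np.float32)))
s=sel(.43,.65,-.42,-.18,.084,.091); print('headtop',len(s),s.mean(0),s.min(0),s.max(0))
s=sel(.40,.7,-.5,-.15,.0,.2)
E
```

```text
handle 395 [0.46458265 0.18013123 0.02077004] [0.39415917 0.09024203 0.01604735] [0.61845381 0.21942491 0.02958978]
[-0.88421034  0.46708893] 152.15450175117365 [-0.1691014   0.07444794]
ring [0.52397429 0.16209217 0.01063539]
[-0.16894471 -0.12591884 -0.07152894  0.05689612  0.0730531 ]
pillar tops 413
245 [ 0.51306375 -0.35763111  0.09757748] [ 0.46873979 -0.39548093  0.09403826] [ 0.56698824 -0.31632101  0.10196662]
168 [ 0.54336949 -0.26427368  0.09744557] [ 0.5119184  -0.31471641  0.09400225] [ 0.59716677 -0.23515546  0.10174566]
column 585 [ 0.57422294 -0.33458978  0.10919102] [ 0.54058059 -0.3938472   0.10600735] [ 0.61398282 -0.27071598  0.11246091]
((0.5772997140884399, -0.3305390477180481), (0.12884721159934998, 0.03492507338523865), 67.56517791748047)
headtop 443 [ 0.52978515 -0.31641458  0.08740372] [ 0.46827618 -0.39491087  0.08401268] [ 0.61527637 -0.23255289  0.0909957 ]
```

```bash
cat >> h.py <<'E'
def plan(x=None,y=None,z=None,yaw=None):
    s=observe(); R=rot(s); p=np.array(s['ee_pos']); cy=s['tcp_rot'][2]
    t=np.array([p[0] if x is None else x,p[1] if y is None else y,p[2] if z is None else z])
    d=R.T@(t-p)*100; w=0 if yaw is None else -((yaw-cy+180)%360-180)
    print('cur',p.round(4),round(cy,2),'F',s['wrist_force'].round(1),'-> row',d.round(2),'turn',round(w,2),'rows>=',np.ceil(max(np.linalg.norm(d)/5,abs(w)/8.59)))
E
python3 - <<'E'
from h import *
P=np.vstack([pts(cam(n),grab_frame(n)[1]) for n in ['scene','side']])
m=(P[:,0]>.38)&(P[:,0]<.60)&(P[:,1]>.10)&(P[:,1]<.235)
s=P[m&(P[:,2]>.017)&(P[:,2]<.026)&(P[:,0]<.49)]
c=cv2.minAreaRect(s[:,:2].astype(np.float32)); print(c)
r=P[m&(P[:,2]>.007)&(P[:,2]<.015)&(P[:,0]>.49)]; print(cv2.minAreaRect(r[:,:2].astype(np.float32)),cv2.minEnclosingCircle(r[:,:2].astype(np.float32)))
g=np.array(c[0]); plan(g[0],g[1],.14,158)
E
```

```text
((0.4357326924800873, 0.19537493586540222), (0.020704535767436028, 0.08580353111028671), 70.24988555908203)
((0.5558578372001648, 0.15202009677886963), (0.065461166203022, 0.1349831521511078), 47.29195785522461) ((0.5451189875602722, 0.14038589596748352), 0.06801507622003555)
cur [0.2001 0.5921 0.2393] 161.33 F [-0.3  0.5  0. ] -> row [-35.03 -30.04   9.93] turn 3.33 rows>= 10.0
```

Emit:
{"fn": "drive_tool", "kwargs": {"steps": [[[8.5,-3.5,-3,0,0],[8.5,-7,-6,0,0],[8.5,-10.5,-9,0,0],[8.5,-14,-12,1,0],[8.5,-17.5,-15,2,0],[8.5,-21,-18,3.5,0],[8.5,-24.5,-21,5,1],[8.5,-28,-24,7,1],[8.5,-31.5,-27,9,1],[8.5,-35,-30,9.9,1],[8.5,-35,-30,9.9,1],[8.5,-35,-30,9.9,1]]]}}

```text
t: 2.6
ee_pos: [0.4359, 0.1951, 0.1402]
tcp_rot: [180.0, -0.0, 160.2]
wrist_force: [-1.0, 0.8, -0.3]
width: 0.0848
finger_force: 0.0
```

```bash
cat > sp.py <<'E'
from h import *
C=cam('wrist'); p,d=grab_frame('wrist'); cv2.imwrite('pics/w1.png',p)
P=pts(C,d); m=(abs(P[:,0]-.49)<.12)&(abs(P[:,1]-.17)<.09)
h=P[m&(P[:,2]>.017)&(P[:,2]<.03)]; c=cv2.minAreaRect(h[:,:2].astype(np.float32)); print(len(h),c,np.median(h[:,2]))
r=P[m&(P[:,2]>.007)&(P[:,2]<.016)&(P[:,0]>.515)]; print(len(r),cv2.minEnclosingCircle(r[:,:2].astype(np.float32)), np.median(r[:,2]))
E
python3 - <<'E'
from sp import *
g=c[0]; plan(g[0],g[1],.011,None)
E
```

```text
1635 ((0.5038226246833801, 0.16343602538108826), (0.024645676836371422, 0.23197247087955475), 63.260459899902344) 0.02291672068175643
1691 ((0.5592395067214966, 0.13332383334636688), 0.059032198041677475) 0.01280122444723869
cur [0.4357 0.196  0.1406] 160.29 F [-0.4  0.2  0.1] -> row [-7.51 -0.78 12.96] turn 0 rows>= 4.0
```

```bash
python3 - <<'E'
from h import *
C=cam('wrist'); p,d=grab_frame('wrist'); r=cut_out('spanner','wrist')[0]; print(r['conf'],r['pixels'].sum())
P=pts(C,d,cv2.erode(r['pixels'].astype(np.uint8),np.ones((3,3)))>0)
h=P[(P[:,2]>.018)&(P[:,2]<.03)&(P[:,0]<.49)]; c=cv2.minAreaRect(h[:,:2].astype(np.float32)); print(len(h),c,np.median(h[:,2]),h.min(0),h.max(0))
q=P[(P[:,0]>.515)&(P[:,2]>.006)]; print(len(q),cv2.minEnclosingCircle(q[:,:2].astype(np.float32)), np.median(q[:,2]))
# ring axis direction vs handle
o=p.copy(); o[r['pixels']]=o[r['pixels']]//2+np.array([0,100,0],np.uint8); cv2.imwrite('pics/w2.png',o)
E
```

```text
0.93 4003
1427 ((0.43836283683776855, 0.19622330367565155), (0.015038636513054371, 0.08531242609024048), 69.41082763671875) 0.02305352622329565 [0.39683436 0.17550351 0.01903694] [0.47935238 0.21628481 0.02515615]
1471 ((0.550672709941864, 0.15348897874355316), 0.040455106645822525) 0.012770606004399221
```

View pics/w2.png

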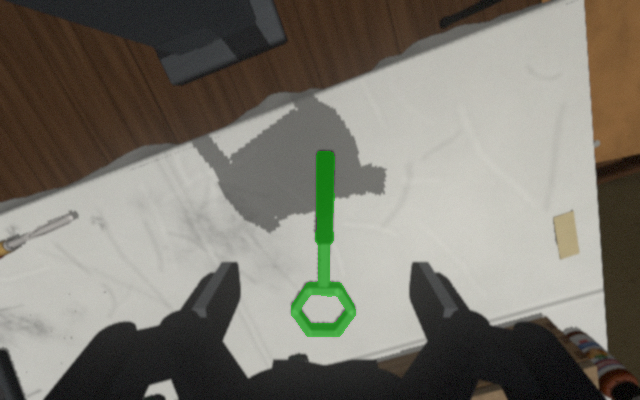

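```bash
python3 -c "
from h import *
plan(.4385,.196,.011,159.4)"
```

```text
cur [0.4354 0.1969 0.1409] 160.43 F [0.2 1.  0. ] -> row [-0.31  0.   12.99] turn 1.03 rows>= 3.0
```

Emit:
{"fn": "drive_tool", "kwargs": {"newtons": 80, "steps": [[[5,-0.3,0,4,0.8],[5,-0.3,0,8,0.8],[5,-0.3,0,11,0.8],[5,-0.3,0,12.5,0.8],[5,-0.3,0,12.9,0.8],[5,-0.3,0,12.9,0.8],[0.5,-0.3,0,12.9,0.8],[0.5,-0.3,0,12.9,0.8],[0.5,-0.3,0,12.9,0.8],[0.5,-0.3,0,12.9,0.8],[0.5,-0.3,0,12.9,0.8],[0.5,-0.3,0,12.9,0.8],[0.5,-0.3,0,12.9,0.8]]]}}

```text
t: 4.05
ee_pos: [0.4398, 0.1954, 0.0132]
tcp_rot: [179.9, 0.1, 159.5]
wrist_force: [-1.0, 0.3, 5.7]
width: 0.014
finger_force: 80.6
```

Emit:
{"fn": "drive_tool", "kwargs": {"steps": [[[0.5,0,0,-2,0],[0.5,0,0,-6,0],[0.5,0,0,-11,0],[0.5,0,0,-15,0],[0.5,0,0,-17,0],[0.5,0,0,-17,0]]]}}

```text
t: 4.65
ee_pos: [0.4405, 0.1954, 0.1854]
tcp_rot: [179.7, 0.4, 159.5]
wrist_force: [0.4, 0.8, -2.4]
width: 0.014
finger_force: 79.5
```

```bash
python3 - <<'E'
from h import *
s=observe(); C=cam('wrist',s); p,d=grab_frame('wrist'); r=cut_out('spanner','wrist')[0]; print(r['conf'],r['pixels'].sum())
print(s['ee_pos'],s['tcp_rot'],s['width'])
P=pts(C,d,cv2.erode(r['pixels'].astype(np.uint8),np.ones((3,3)))>0)
Q=(P-s['ee_pos'])@rot(s)   # tool coords
print(np.percentile(Q,[1,50,99],axis=0))
R=Q[Q[:,0]<-.08]; print(len(R),cv2.minEnclosingCircle(R[:,:2].astype(np.float32)),np.median(R[:,2]))
# plane tilt of ring top
A=np.c_[R[:,:2],np.ones(len(R))]; mm=abs(R[:,2]-np.median(R[:,2]))<.004; print('tilt',np.linalg.lstsq(A[mm],R[mm,2],rcond=None)[0])
cv2.imwrite('pics/w3.png',p)
# clamp from scene/side
for n in ['scene','side']:
    grab_frame(n)
E
```

```text
0.94 5452
[0.44045343 0.19538809 0.18536285] [179.73763332   0.35772695 159.52548159] 0.013976606484117334
[[-0.06249659 -0.0063245  -0.01126308]
 [ 0.00912159  0.0010535  -0.00975681]
 [ 0.04408586  0.00804924  0.00312186]]
0 ((0.0, 0.0), 0.0) nan
tilt [0. 0. 0.]
  return _methods._mean(a, axis=axis, dtype=dtype,
  ret = ret.dtype.type(ret / rcount)
```

View pics/w3.png

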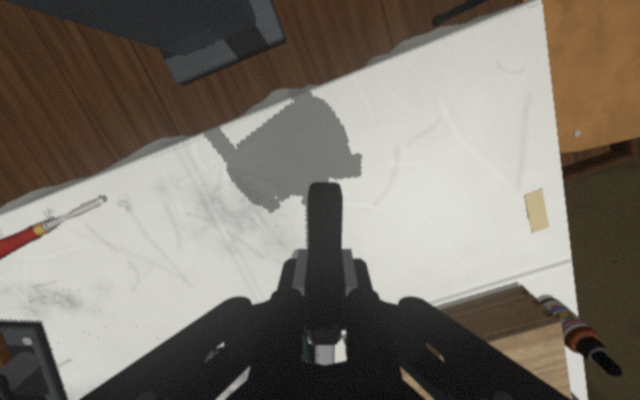

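```bash
python3 - <<'E'
from h import *
P=[];D={}
for n in ['scene','side']:
    C=cam(n); p,d=grab_frame(n); X=pts(C,d); P.append(X); 
    r=cut_out('spanner',n)
    for q in r[:1]:
        m=cv2.erode(q['pixels'].astype(np.uint8),np.ones((3,3)))>0
        Z=pts(C,d,m); s=observe(); T=(Z-s['ee_pos'])@rot(s); rg=T[T[:,0]<-.06]
        print(n,q['conf'],len(rg)); 
        if len(rg)>20: print(np.percentile(rg,[2,50,98],axis=0).round(4),cv2.minEnclosingCircle(rg[rg[:,0]<-.095][:,:2].astype(np.float32)))
P=np.vstack(P)
np.save('P.npy',P)
for x in np.arange(.4,.85,.05):
    print(round(x,2),[int(1000*np.percentile(a[:,2],99)) if len(a:=P[(abs(P[:,0]-x)<.025)&(abs(P[:,1]-y)<.025)])>5 else -1 for y in np.arange(-.6,.25,.05)])
# clamp refine
a=P[(abs(P[:,0]-.575)<.06)&(abs(P[:,1]+.33)<.09)&(P[:,2]>.105)&(P[:,2]<.115)]; print(cv2.minAreaRect(a[:,:2].astype(np.float32)))
a=P[(abs(P[:,0]-.517)<.03)&(abs(P[:,1]+.31)<.03)&(P[:,2]>.084)&(P[:,2]<.092)]; print('top',len(a),a.mean(0),np.median(a,0),cv2.minEnclosingCircle(a[:,:2].astype(np.float32)))
E
```

```text
scene 0.73 146
[[-0.2669 -0.4624  0.0892]
 [-0.2477 -0.4501  0.0914]
 [-0.2334 -0.4326  0.1013]] ((-0.25055503845214844, -0.4478886127471924), 0.01938452385365963)
side 0.64 319
[[-0.1493 -0.027   0.0027]
 [-0.1158  0.0048  0.0056]
 [-0.0656  0.0332  0.0141]] ((-0.13653306663036346, -0.011016527190804482), 0.05137402564287186)
0.4 [27, 2, 2, 2, 2, 2, 2, 2, 22, 20, 17, 12, 2, 2, 501, 501, 486]
0.45 [30, 30, 20, 2, 2, 98, 28, 26, 2, 2, 2, 2, 2, 1, 2, 494, 488]
0.5 [25, 34, 34, 2, 67, 99, 89, 99, 14, 2, 1, 1, 1, 2, 2, 480, 466]
0.55 [2, 2, 25, 2, 110, 111, 110, 98, 1, 1, 112, 110, 110, 109, 175, 177, 176]
0.6 [2, 2, 49, 24, 2, 112, 111, 106, 0, 216, 112, 112, 111, 112, 112, 176, 1]
0.65 [7, 7, 7, 7, 6, 2, 1, 0, 1, 192, 203, 190, 190, 191, 235, 67, 68]
0.7 [7, 73, 76, 7, 30, 32, 1, -745, 1, 182, 240, 237, 191, 191, 240, 68, 68]
0.75 [99, 109, 101, 107, 55, 56, 1, 39, 38, 219, 177, 111, 110, 111, 175, 67, 68]
0.8 [105, 113, -1, 105, 90, 1, 37, 39, 39, 26, 112, 112, 111, 111, 112, 63, 63]
((0.5768683552742004, -0.33070898056030273), (0.12913057208061218, 0.03473358228802681), 67.66580200195312)
top 201 [ 0.51842394 -0.30948193  0.08725297] [ 0.51828228 -0.30964372  0.08762312] ((0.5198653340339661, -0.30870527029037476), 0.02313104271888733)
```

Emit:
{"fn": "drive_tool", "kwargs": {"newtons": 120, "steps": [[[0.5,1.4,-3.9,-0.5,0],[0.5,2.8,-7.8,-1,0],[0.5,4.2,-11.7,-1.5,0],[0.5,2.7,-15.7,-1.5,0],[0.5,1.2,-19.7,-1.5,0],[0.5,-0.3,-23.7,-1.5,0],[0.5,-1.8,-27.7,-1.5,0],[0.5,-3.6,-31.7,-1.5,0],[0.5,-5.4,-35.7,-1.5,0],[0.5,-7.2,-39.7,-1.5,0],[0.5,-9,-43,-1.5,0],[0.5,-12.5,-44.2,-1.5,0],[0.5,-16.5,-44.5,-1.5,0],[0.5,-20.5,-44.6,-1.5,0],[0.5,-24.5,-44.6,-1.5,0],[0.5,-28.5,-44.6,-1.5,0],[0.5,-31.5,-44.6,-1.5,0],[0.5,-33.4,-44.6,-1.5,0],[0.5,-33.4,-44.6,-1.5,0],[0.5,-33.4,-44.6,-1.5,0]]]}}

```text
t: 7.05
ee_pos: [0.5949, -0.3395, 0.1949]
tcp_rot: [180.0, -0.1, 159.5]
wrist_force: [-0.6, -0.6, -2.9]
width: 0.0129
finger_force: 120.9
```

```bash
cat > hd.py <<'E'
from h import *
s=observe(); C=cam('wrist',s); p,d=grab_frame('wrist'); print(s['ee_pos'],s['tcp_rot'])
cv2.imwrite('pics/w4.png',p); P=pts(C,d)
def near(z0,z1,c=(.517,-.309),r=.1): return P[(P[:,2]>z0)&(P[:,2]<z1)&(np.hypot(P[:,0]-c[0],P[:,1]-c[1])<r)]
for q in ['hex_head','head_top']:
    for r in cut_out(q,'wrist')[:2]:
        Z=pts(C,d,r['pixels']); print(q,r['conf'],r['position'],Z.min(0),Z.max(0)); print(ray(C,r['position'],.088))
a=near(.083,.093,r=.04); print('top',len(a),a.mean(0),cv2.minEnclosingCircle(a[:,:2].astype(np.float32)))
a=near(.095,.103,r=.09); 
for k in (a[a[:,1]<-.31],a[a[:,1]>-.31]): 
    if len(k)>10: print('pillar',len(k),cv2.minEnclosingCircle(k[:,:2].astype(np.float32)))
E
python3 hd.py
```

```text
[ 0.59494245 -0.33952001  0.19491293] [ 1.79976634e+02 -1.46343406e-01  1.59542432e+02]
hex_head 0.72 [327.6, 104.7] [ 0.50138849 -0.33242625  0.06888925] [ 0.54711285 -0.2824437   0.09132733]
[ 0.52147611 -0.30845395  0.088     ]
head_top 0.59 [325.5, 104.2] [ 0.50052985 -0.33189551  0.0686056 ] [ 0.5466008  -0.28373373  0.09132733]
[ 0.52056751 -0.30984081  0.088     ]
top 2461 [ 0.52249593 -0.30825833  0.08829003] ((0.5170434713363647, -0.3178251385688782), 0.03392120078206062)
pillar 1620 ((0.522792398929596, -0.33511000871658325), 0.05452655255794525)
pillar 1503 ((0.5461359024047852, -0.27448874711990356), 0.043628107756376266)
```

View pics/w4.png

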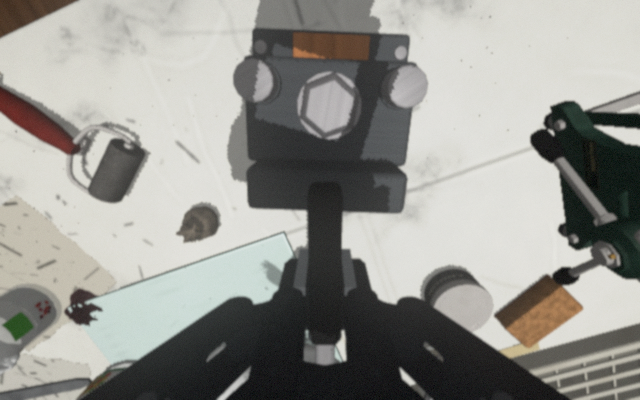

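```bash
cat > fit.py <<'E'
from h import *
from scipy.optimize import minimize
def fithex(Q,c0):
    # hexagon with in-radius a, angle th, centre c: fit by outline (top 98 pct support)
    best=None
    for th in np.radians(np.arange(-30,30,.5)):
        hs=[np.percentile(Q@[np.cos(th+k*np.pi/3),np.sin(th+k*np.pi/3)],99.3) for k in range(6)]
        w=[hs[k]+hs[k+3] for k in range(3)]
        if best is None or sum(w)<best[0]:
            N=np.array([[np.cos(th+k*np.pi/3),np.sin(th+k*np.pi/3),1] for k in range(6)])
            best=(sum(w),np.degrees(th),np.linalg.lstsq(N,np.array(hs),rcond=None)[0],np.round(w,4))
    return best
def head(c=(.521,-.3085),save=None):
    s=observe(); C=cam('wrist',s); p,d=grab_frame('wrist'); P=pts(C,d)
    if save: cv2.imwrite(save,p)
    r=np.hypot(P[:,0]-c[0],P[:,1]-c[1])
    for z0,z1,rr in ((.085,.093,.03),(.072,.093,.032)):
        Q=P[(P[:,2]>z0)&(P[:,2]<z1)&(r<rr)]; print(z0,len(Q),np.median(Q[:,2]),fithex(Q[:,:2],c))
    return P,s
E
python3 - <<'E'
from fit import *
P,s=head()
for c in ((.484,-.355),(.526,-.251)):
    Q=P[(P[:,2]>.095)&(P[:,2]<.101)&(np.hypot(P[:,0]-c[0],P[:,1]-c[1])<.03)]; print(len(Q),Q.mean(0), (Q.min(0)+Q.max(0))/2, np.ptp(Q,axis=0))
Q=P[(P[:,2]>.107)&(P[:,2]<.114)&(np.hypot(P[:,0]-.577,P[:,1]+.331)<.08)]; print(cv2.minAreaRect(Q[:,:2].astype(np.float32)))
E
```

```text
0.085 2170 0.08903188805697423 (np.float64(0.11260609259328871), np.float64(-1.5000000000000002), array([ 0.52330187, -0.30788738,  0.01876768]), array([0.0375, 0.0375, 0.0376]))
0.072 2741 0.08872494406433501 (np.float64(0.12859869936568621), np.float64(2.0), array([ 0.52335471, -0.30786052,  0.02143312]), array([0.0428, 0.0428, 0.043 ]))
1402 [ 0.48717898 -0.3527973   0.09896608] [ 0.48710989 -0.35317686  0.0979806 ] [0.02955213 0.02929229 0.00587136]
1382 [ 0.52985039 -0.25060123  0.09904414] [ 0.53021815 -0.25039825  0.09804608] [0.02949091 0.02886823 0.00578583]
((0.5804191827774048, -0.33155834674835205), (0.12293478846549988, 0.033775001764297485), 67.23957824707031)
```

```bash
cat >> h.py <<'E'
H=np.array([.5233,-.3079]); L=.1265
def hov(yaw,z,L=L):
    a=np.radians(yaw); plan(*(H+L*np.array([np.cos(a),np.sin(a)])),z,yaw)
E
python3 -c "
from h import *
hov(180,.118)"
```

```text
cur [ 0.5946 -0.3395  0.1962] 159.52 F [-0.6 -0.4 -3. ] -> row [19.63 -3.96  7.83] turn -20.48 rows>= 5.0
```

Emit:
{"fn": "drive_tool", "kwargs": {"steps": [[[0.5,4,-0.8,0,-4],[0.5,8,-1.6,0,-8],[0.5,12,-2.4,0,-12],[0.5,16,-3.2,0,-16],[0.5,18.5,-3.8,0,-19.5],[0.5,19.6,-4,0,-20.5],[0.5,19.6,-4,2,-20.5],[0.5,19.6,-4,5,-20.5],[0.5,19.6,-4,7.3,-20.5],[0.5,19.6,-4,7.8,-20.5],[0.5,19.6,-4,7.8,-20.5]]]}}

```text
t: 8.35
ee_pos: [0.3971, -0.3082, 0.1178]
tcp_rot: [179.9, -0.1, -180.0]
wrist_force: [-0.0, -0.7, -2.0]
width: 0.0127
finger_force: 120.9
```

```bash
cat > ring.py <<'E'
from fit import *
import sys
def ringlook(tag,zc=None):
    s=observe(); print(s['t'],s['ee_pos'].round(4),s['tcp_rot'].round(2),s['wrist_force'].round(1))
    out=[]
    for n in ['scene','side']:
        C=cam(n); p,d=grab_frame(n); f,cx,cy,M=C
        c=M[:3,:3].T@(np.array([*H,.09])-M[:3,3]); u=int(f*c[0]/c[2]+cx); v=int(f*c[1]/c[2]+cy)
        k=p[max(0,v-50):v+50,max(0,u-66):u+66]; out.append(cv2.resize(k,(528,400),interpolation=cv2.INTER_CUBIC)); 
        P=pts(C,d); r=np.hypot(P[:,0]-H[0],P[:,1]-H[1])
        zr=s['ee_pos'][2]-.0132+.012
        Q=P[(r<.05)&(abs(P[:,2]-zr)<.006)]; print(n,(u,v),len(Q))
        if len(Q)>30: print('ring',cv2.minAreaRect(Q[:,:2].astype(np.float32)),fithex(Q[:,:2],H)[1:], np.linalg.lstsq(np.c_[Q[:,:2]-H,np.ones(len(Q))],Q[:,2],rcond=None)[0])
    cv2.imwrite(f'pics/{tag}.png',cv2.resize(np.vstack(out),(400,600)))
ringlook(sys.argv[1])
E
python3 ring.py r1
```

```text
8.35 [ 0.3971 -0.3082  0.1178] [ 1.7994e+02 -6.0000e-02 -1.7998e+02] [-0.  -0.7 -2. ]
scene (383, 225) 249
ring ((0.5221936106681824, -0.3185463547706604), (0.072871133685112, 0.07637733221054077), 35.70634460449219) (np.float64(-6.000000000000001), array([ 0.52297141, -0.31253966,  0.0372746 ]), array([0.0938, 0.0636, 0.0663])) [ 0.00791849 -0.00459113  0.11463674]
side (316, 157) 123
ring ((0.5201766490936279, -0.3091444671154022), (0.07392701506614685, 0.06664707511663437), 36.17781066894531) (np.float64(0.0), array([ 0.5170255 , -0.30648726,  0.03393592]), array([0.077 , 0.0625, 0.0641])) [-0.00547419 -0.00515586  0.11427366]
```

View pics/r1.png

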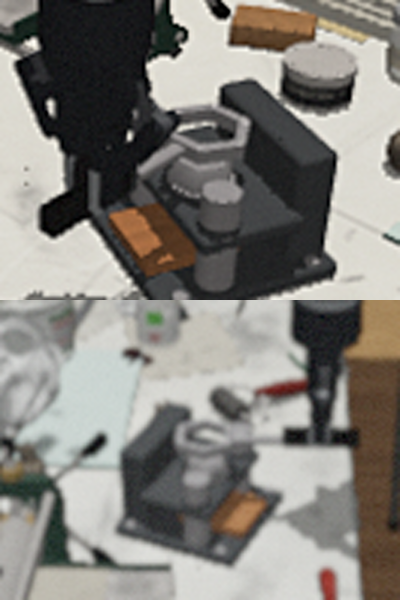

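Emit:
{"fn": "drive_tool", "kwargs": {"steps": [[[0.5,0,0,0.8,0],[0.5,0,0,1.4,0],[0.5,0,0,1.9,0],[0.5,0,0,2.2,0],[0.5,0,0,2.4,0],[0.5,0,0,2.4,0]]]}}

```text
t: 9.05
ee_pos: [0.3975, -0.3086, 0.0939]
tcp_rot: [180.0, -0.0, -180.0]
wrist_force: [-0.7, -0.2, -1.8]
width: 0.013
finger_force: 121.0
```

```bash
python3 -c "
from h import *
s=observe(); print(s['wrist_force'],s['wrist_torque'],s['ee_pos'],s['tcp_rot'])"
```

```text
[-0.72205233 -0.24158471 -1.81566098] [0.02630968 0.13929296 0.01596438] [ 0.39753785 -0.30855863  0.09387667] [ 1.79968963e+02 -4.11091065e-02 -1.79967612e+02]
```

Emit:
{"fn": "drive_tool", "kwargs": {"steps": [[[0.5,0,0,0.2,0],[0.5,0,0,0.4,0],[0.5,0,0,0.6,0],[0.5,0,0,0.6,0]]]}}

```text
t: 9.45
ee_pos: [0.397, -0.3084, 0.0875]
tcp_rot: [179.9, -0.1, -180.0]
wrist_force: [-3.5, 0.3, -2.3]
width: 0.0126
finger_force: 121.0
```

Emit:
{"fn": "drive_tool", "kwargs": {"steps": [[[0.5,0.1,0,0.1,0],[0.5,0.1,0,0.3,0],[0.5,0.1,0,0.5,0],[0.5,0.1,0,0.5,0]]]}}

```text
t: 9.85
ee_pos: [0.3969, -0.3086, 0.0831]
tcp_rot: [180.0, 0.0, -180.0]
wrist_force: [-2.0, -0.1, -2.1]
width: 0.0131
finger_force: 121.0
```

```bash
python3 -c "
from h import *
s=observe(); print(s['wrist_force'],s['wrist_torque'],s['ee_pos'],s['tcp_rot'])"
```

```text
[-1.96114516 -0.0826873  -2.08521097] [0.0507648  0.45132995 0.04167258] [ 0.39690815 -0.30861834  0.08306168] [ 1.79990690e+02  1.93027266e-02 -1.79970600e+02]
```

Emit:
{"fn": "drive_tool", "kwargs": {"steps": [[[0.5,0.05,0,0.15,0],[0.5,0.05,0,0.15,0]]]}}

```text
t: 10.05
ee_pos: [0.3968, -0.3089, 0.0822]
tcp_rot: [-180.0, 0.1, -180.0]
wrist_force: [-1.3, 1.1, -0.6]
width: 0.0132
finger_force: 121.2
```

```bash
python3 ring.py r2; python3 -c "
from h import *
s=observe(); print(s['wrist_force'],s['wrist_torque'],s['ee_pos'],s['tcp_rot'])"
```

```text
10.05 [ 0.3968 -0.3089  0.0822] [-1.7999e+02  7.0000e-02 -1.7997e+02] [-1.3  1.1 -0.6]
scene (383, 225) 317
ring ((0.5288370847702026, -0.3104252517223358), (0.07983143627643585, 0.08495204150676727), 49.90512466430664) (np.float64(21.0), array([ 0.52719433, -0.30660148,  0.0428119 ]), array([0.0926, 0.0805, 0.0838])) [0.01205245 0.00128906 0.08142395]
side (316, 157) 187
ring ((0.5205644369125366, -0.3152819275856018), (0.07409562170505524, 0.09095387905836105), 73.30908966064453) (np.float64(-29.000000000000004), array([ 0.52293323, -0.31190404,  0.04097568]), array([0.0851, 0.0917, 0.0691])) [0.01602974 0.00216334 0.0810492 ]
[-0.62066811  1.47207651 -0.53061202] [0.31084456 0.07542077 0.10674096] [ 0.39677602 -0.30884222  0.08224192] [-1.79981387e+02  6.84960688e-02 -1.79963521e+02]
```

View pics/r2.png

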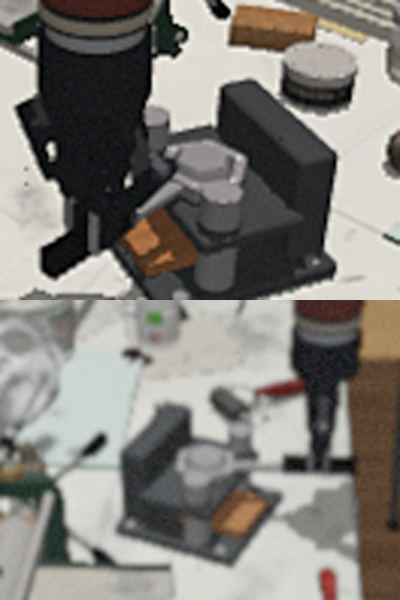

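Emit:
{"fn": "drive_tool", "kwargs": {"steps": [[[0.5,-0.03,0.88,0,4],[0.5,-0.12,1.76,0,8],[0.5,-0.28,2.63,0,12],[0.5,-0.49,3.49,0,16],[0.5,-0.76,4.33,0,20]]]}}

```text
t: 10.65
ee_pos: [0.4037, -0.2654, 0.0821]
tcp_rot: [-179.9, -0.0, 159.9]
wrist_force: [-3.1, -0.5, -1.1]
width: 0.0128
finger_force: 121.4
```

```bash
cat > tq.py <<'E'
from h import *
F=[];T=[]
s=observe(); F=s['wrist_force'];T=s['wrist_torque']; p=s['ee_pos']; r=p[:2]-H
a=np.radians(s['tcp_rot'][2]); rad=np.array([np.cos(a),np.sin(a)]); tan=np.array([-rad[1],rad[0]])
print('t',s['t'],'pos',p.round(4),'yaw',s['tcp_rot'][2].round(2),'r',np.hypot(*r).round(4),'ang',np.degrees(np.arctan2(r[1],r[0])).round(2),'Frad',(F[:2]@rad).round(2),'Ftan',(F[:2]@tan).round(2),'Fz',F[2].round(2),'T',T.round(3),'M axis(cw on head)',(r[0]*F[1]-r[1]*F[0]).round(3),'+Tz',(r[0]*F[1]-r[1]*F[0]+T[2]).round(3))
E
python3 tq.py
```

```text
t 10.65 pos [ 0.4037 -0.2654  0.0821] yaw 159.89 r 0.1269 ang 160.42 Frad 2.78 Ftan 1.5 Fz -1.15 T [0.032 0.38  0.193] M axis(cw on head) 0.188 +Tz 0.381
```

Emit:
{"fn": "drive_tool", "kwargs": {"steps": [[[0.5,0,0.88,0,4],[0.5,-0.09,1.76,0,8],[0.5,-0.25,2.63,0,12],[0.5,-0.46,3.49,0,16],[0.5,-0.73,4.33,0,20],[0.5,-1.06,5.15,0,24],[0.5,-1.45,5.94,0,28],[0.5,-1.89,6.7,0,32],[0.5,-2.39,7.44,0,36],[0.5,-2.93,8.13,0,40],[0.5,-3.52,8.79,0,44],[0.5,-4.16,9.4,0,48]]]}}

```text
t: 11.85
ee_pos: [0.4754, -0.1914, 0.0821]
tcp_rot: [-180.0, 0.1, 111.9]
wrist_force: [-1.8, -1.0, -1.1]
width: 0.0132
finger_force: 121.3
```

```bash
python3 tq.py
```

```text
t 11.85 pos [ 0.4754 -0.1914  0.0821] yaw 111.86 r 0.1259 ang 112.36 Frad -0.26 Ftan 2.03 Fz -1.08 T [-0.248  0.408 -0.018] M axis(cw on head) 0.256 +Tz 0.238
```

Emit:
{"fn": "drive_tool", "kwargs": {"steps": [[[0.5,-0.02,-0.77,0,-3.5],[0.5,-0.02,-0.77,-1,-3.5],[0.5,-0.02,-0.77,-2.2,-3.5],[0.5,-0.02,-0.77,-2.8,-3.5],[0.5,-0.19,-2.2,-2.8,-10],[0.5,-0.62,-3.91,-2.8,-18],[0.5,-1.28,-5.55,-2.8,-26],[0.5,-2.16,-7.07,-2.8,-34],[0.5,-3.25,-8.46,-2.8,-42],[0.5,-4.52,-9.69,-2.8,-50],[0.5,-5.76,-10.61,-2.8,-57],[0.5,-7.01,-11.32,-2.8,-63.5],[0.5,-7.01,-11.32,-2.8,-63.5],[0.5,-7.01,-11.32,-2,-63.5],[0.5,-7.01,-11.32,-1.4,-63.5],[0.5,-7.01,-11.32,-1,-63.5],[0.5,-7.01,-11.32,-0.7,-63.5],[0.5,-7.01,-11.32,-0.4,-63.5],[0.5,-7.01,-11.32,-0.4,-63.5]]]}}

```text
t: 13.75
ee_pos: [0.3962, -0.2982, 0.0852]
tcp_rot: [180.0, -0.1, 175.5]
wrist_force: [-0.1, -0.8, -2.2]
width: 0.0131
finger_force: 121.0
```

```bash
python3 tq.py
```

```text
t 13.75 pos [ 0.3962 -0.2982  0.0852] yaw 175.54 r 0.1275 ang 175.65 Frad -0.01 Ftan 0.85 Fz -2.18 T [-0.043  0.119 -0.061] M axis(cw on head) 0.108 +Tz 0.047
```

Emit:
{"fn": "drive_tool", "kwargs": {"steps": [[[0.5,0,0,0.2,0],[0.5,0,0,0.35,0],[0.5,0,0,0.35,0]]]}}

```text
t: 14.05
ee_pos: [0.3966, -0.2989, 0.0825]
tcp_rot: [-180.0, 0.0, 175.5]
wrist_force: [-0.6, 0.6, -1.2]
width: 0.013
finger_force: 121.1
```

```bash
python3 tq.py
```

```text
t 14.05 pos [ 0.3966 -0.2989  0.0825] yaw 175.52 r 0.127 ang 175.92 Frad 0.62 Ftan -0.51 Fz -1.22 T [-0.061  0.037  0.029] M axis(cw on head) -0.065 +Tz -0.036
```

Emit:
{"fn": "drive_tool", "kwargs": {"steps": [[[0.5,-0.03,0.88,0,4],[0.5,-0.12,1.76,0,8],[0.5,-0.28,2.63,0,12],[0.5,-0.49,3.49,0,16],[0.5,-0.76,4.33,0,20],[0.5,-1.09,5.15,0,24],[0.5,-1.48,5.94,0,28],[0.5,-1.92,6.7,0,32],[0.5,-2.42,7.44,0,36],[0.5,-2.96,8.13,0,40],[0.5,-3.55,8.79,0,44],[0.5,-4.19,9.4,0,48],[0.5,-4.86,9.97,0,52]]]}}

```text
t: 15.35
ee_pos: [0.4527, -0.2033, 0.0825]
tcp_rot: [-180.0, 0.0, 123.4]
wrist_force: [-0.3, -1.4, -2.5]
width: 0.0132
finger_force: 121.0
```

```bash
python3 tq.py
```

```text
t 15.35 pos [ 0.4527 -0.2033  0.0825] yaw 123.38 r 0.1262 ang 124.0 Frad -1.02 Ftan 0.98 Fz -2.47 T [-0.268  0.16   0.045] M axis(cw on head) 0.126 +Tz 0.171
```

Emit:
{"fn": "drive_tool", "kwargs": {"steps": [[[0.5,-0.01,0.44,0,2],[0.5,-0.03,0.88,0,4],[0.5,-0.07,1.32,0,6],[0.5,-0.07,1.32,0,6]]]}}

```text
t: 15.75
ee_pos: [0.4641, -0.1966, 0.0825]
tcp_rot: [-180.0, 0.0, 117.6]
wrist_force: [-1.4, -0.4, -1.8]
width: 0.0129
finger_force: 121.0
```

```bash
python3 tq.py
```

```text
t 15.75 pos [ 0.4641 -0.1966  0.0825] yaw 117.56 r 0.1261 ang 118.02 Frad 0.27 Ftan 1.39 Fz -1.78 T [-0.227  0.248 -0.017] M axis(cw on head) 0.175 +Tz 0.158
```

Emit:
{"fn": "drive_tool", "kwargs": {"steps": [[[0.5,-0.01,0.33,0,1.5],[0.5,-0.02,0.66,0,3],[0.5,-0.02,0.66,0,3]]]}}

```text
t: 16.05
ee_pos: [0.4699, -0.1938, 0.0824]
tcp_rot: [-180.0, 0.0, 114.6]
wrist_force: [-1.0, -1.1, -0.9]
width: 0.0127
finger_force: 121.1
```

```bash
python3 tq.py
```

```text
t 16.05 pos [ 0.4699 -0.1938  0.0824] yaw 114.58 r 0.126 ang 115.1 Frad -0.56 Ftan 1.36 Fz -0.92 T [-0.209  0.228 -0.09 ] M axis(cw on head) 0.172 +Tz 0.082
```

Emit:
{"fn": "drive_tool", "kwargs": {"steps": [[[0.5,-0.02,-0.77,0,-3.5],[0.5,-0.02,-0.77,-1,-3.5],[0.5,-0.02,-0.77,-2.2,-3.5],[0.5,-0.02,-0.77,-2.8,-3.5],[0.5,-0.19,-2.2,-2.8,-10],[0.5,-0.62,-3.91,-2.8,-18],[0.5,-1.28,-5.55,-2.8,-26],[0.5,-2.16,-7.07,-2.8,-34],[0.5,-3.25,-8.46,-2.8,-42],[0.5,-4.52,-9.69,-2.8,-50],[0.5,-5.76,-10.61,-2.8,-57],[0.5,-7.01,-11.32,-2.8,-63.5],[0.5,-7.01,-11.32,-2.8,-63.5],[0.5,-7.01,-11.32,-2,-63.5],[0.5,-7.01,-11.32,-1.4,-63.5],[0.5,-7.01,-11.32,-1,-63.5],[0.5,-7.01,-11.32,-0.7,-63.5],[0.5,-7.01,-11.32,-0.4,-63.5],[0.5,-7.01,-11.32,-0.4,-63.5]]]}}

```text
t: 17.95
ee_pos: [0.3959, -0.3038, 0.0857]
tcp_rot: [180.0, -0.0, 178.0]
wrist_force: [-0.4, 0.3, -1.9]
width: 0.0127
finger_force: 120.9
```

```bash
python3 tq.py
```

```text
t 17.95 pos [ 0.3959 -0.3038  0.0857] yaw 178.04 r 0.1275 ang 178.16 Frad 0.38 Ftan -0.28 Fz -1.9 T [0.078 0.152 0.01 ] M axis(cw on head) -0.036 +Tz -0.026
```

Emit:
{"fn": "drive_tool", "kwargs": {"steps": [[[0.5,0,0,0.2,0],[0.5,0,0,0.35,0],[0.5,0,0,0.4,0]]]}}

```text
t: 18.25
ee_pos: [0.3963, -0.3044, 0.0824]
tcp_rot: [-180.0, 0.0, 178.0]
wrist_force: [0.5, 0.8, -1.1]
width: 0.0129
finger_force: 121.1
```

```bash
python3 tq.py
```

```text
t 18.25 pos [ 0.3963 -0.3044  0.0824] yaw 178.03 r 0.1271 ang 178.42 Frad -0.47 Ftan -0.79 Fz -1.05 T [ 0.057 -0.036 -0.005] M axis(cw on head) -0.1 +Tz -0.105
```

Emit:
{"fn": "drive_tool", "kwargs": {"steps": [[[0.5,-0.01,0.44,0,2],[0.5,-0.03,0.88,0,4],[0.5,-0.05,1.1,0,5],[0.5,-0.05,1.1,0,5]]]}}

```text
t: 18.65
ee_pos: [0.397, -0.2934, 0.0825]
tcp_rot: [-180.0, 0.0, 173.1]
wrist_force: [-0.7, -1.0, -1.4]
width: 0.0127
finger_force: 121.1
```

```bash
python3 tq.py
```

```text
t 18.65 pos [ 0.397  -0.2934  0.0825] yaw 173.08 r 0.1271 ang 173.44 Frad 0.54 Ftan 1.09 Fz -1.39 T [0.022 0.144 0.208] M axis(cw on head) 0.138 +Tz 0.346
```

Emit:
{"fn": "drive_tool", "kwargs": {"steps": [[[0.5,-0.01,0.27,0,1.25],[0.5,-0.01,0.55,0,2.5],[0.5,-0.01,0.55,0,2.5]]]}}

```text
t: 18.95
ee_pos: [0.3978, -0.2878, 0.0824]
tcp_rot: [-180.0, 0.0, 170.5]
wrist_force: [-1.4, -0.4, -2.4]
width: 0.0127
finger_force: 121.2
```

```bash
python3 tq.py
```

```text
t 18.95 pos [ 0.3978 -0.2878  0.0824] yaw 170.51 r 0.1271 ang 170.91 Frad 1.36 Ftan 0.6 Fz -2.36 T [-0.043  0.138  0.104] M axis(cw on head) 0.075 +Tz 0.179
```

Emit:
{"fn": "drive_tool", "kwargs": {"steps": [[[0.5,-0.01,0.27,0,1.25],[0.5,-0.01,0.55,0,2.5],[0.5,-0.01,0.55,0,2.5]]]}}

```text
t: 19.25
ee_pos: [0.3988, -0.2823, 0.0824]
tcp_rot: [-180.0, 0.0, 168.0]
wrist_force: [-0.5, -0.6, -0.7]
width: 0.013
finger_force: 121.2
```

```bash
python3 tq.py
```

```text
t 19.25 pos [ 0.3988 -0.2823  0.0824] yaw 168.0 r 0.1271 ang 168.39 Frad 0.38 Ftan 0.73 Fz -0.73 T [-0.099  0.196  0.115] M axis(cw on head) 0.093 +Tz 0.208
```

Emit:
{"fn": "drive_tool", "kwargs": {"steps": [[[0.5,-0.01,0.27,0,1.25],[0.5,-0.01,0.55,0,2.5],[0.5,-0.01,0.55,0,2.5]]]}}

```text
t: 19.55
ee_pos: [0.4001, -0.2769, 0.0824]
tcp_rot: [-180.0, 0.0, 165.5]
wrist_force: [-1.8, -1.0, -1.0]
width: 0.0126
finger_force: 121.2
```

```bash
python3 tq.py
```

```text
t 19.55 pos [ 0.4001 -0.2769  0.0824] yaw 165.5 r 0.127 ang 165.89 Frad 1.48 Ftan 1.37 Fz -1.04 T [-0.151  0.184  0.051] M axis(cw on head) 0.172 +Tz 0.223
```

Emit:
{"fn": "drive_tool", "kwargs": {"steps": [[[0.5,-0.01,0.27,0,1.25],[0.5,-0.01,0.55,0,2.5],[0.5,-0.01,0.55,0,2.5]]]}}

```text
t: 19.85
ee_pos: [0.4016, -0.2716, 0.0823]
tcp_rot: [-180.0, 0.0, 163.0]
wrist_force: [-1.9, 0.1, -2.5]
width: 0.0131
finger_force: 121.2
```

```bash
python3 tq.py
```

```text
t 19.85 pos [ 0.4016 -0.2716  0.0823] yaw 163.0 r 0.127 ang 163.41 Frad 1.87 Ftan 0.49 Fz -2.45 T [-0.152  0.081  0.107] M axis(cw on head) 0.06 +Tz 0.167
```

Emit:
{"fn": "drive_tool", "kwargs": {"steps": [[[0.5,-0.01,0.27,0,1.25],[0.5,-0.01,0.55,0,2.5],[0.5,-0.01,0.55,0,2.5]]]}}

```text
t: 20.15
ee_pos: [0.4033, -0.2664, 0.0824]
tcp_rot: [-180.0, 0.0, 160.5]
wrist_force: [-0.5, -1.1, -1.2]
width: 0.0131
finger_force: 121.2
```

```bash
python3 tq.py
```

```text
t 20.15 pos [ 0.4033 -0.2664  0.0824] yaw 160.5 r 0.127 ang 160.93 Frad 0.13 Ftan 1.18 Fz -1.17 T [-0.128  0.052  0.129] M axis(cw on head) 0.15 +Tz 0.279
```

Emit:
{"fn": "drive_tool", "kwargs": {"steps": [[[0.5,-0.01,0.27,0,1.25],[0.5,-0.01,0.55,0,2.5],[0.5,-0.01,0.55,0,2.5]]]}}

```text
t: 20.45
ee_pos: [0.4052, -0.2613, 0.0823]
tcp_rot: [-180.0, 0.0, 158.0]
wrist_force: [-0.1, -0.8, -2.2]
width: 0.013
finger_force: 121.1
```

```bash
python3 tq.py
```

```text
t 20.45 pos [ 0.4052 -0.2613  0.0823] yaw 158.0 r 0.127 ang 158.45 Frad -0.23 Ftan 0.72 Fz -2.19 T [-0.135  0.001  0.074] M axis(cw on head) 0.092 +Tz 0.166
```

Emit:
{"fn": "drive_tool", "kwargs": {"steps": [[[0.5,-0.01,0.27,0,1.25],[0.5,-0.01,0.55,0,2.5],[0.5,-0.01,0.55,0,2.5]]]}}

```text
t: 20.75
ee_pos: [0.4074, -0.2562, 0.0823]
tcp_rot: [-180.0, 0.0, 155.5]
wrist_force: [-0.2, -0.8, 0.0]
width: 0.013
finger_force: 121.1
```

```bash
python3 tq.py
```

```text
t 20.75 pos [ 0.4074 -0.2562  0.0823] yaw 155.5 r 0.1269 ang 155.97 Frad -0.16 Ftan 0.85 Fz 0.0 T [-0.212 -0.034  0.104] M axis(cw on head) 0.108 +Tz 0.212
```

Emit:
{"fn": "drive_tool", "kwargs": {"steps": [[[0.5,-0.01,0.27,0,1.25],[0.5,-0.01,0.55,0,2.5],[0.5,-0.01,0.55,0,2.5]]]}}

```text
t: 21.05
ee_pos: [0.4098, -0.2513, 0.0824]
tcp_rot: [-180.0, 0.0, 153.0]
wrist_force: [0.6, -0.4, -2.4]
width: 0.0132
finger_force: 121.1
```

```bash
python3 tq.py
```

```text
t 21.05 pos [ 0.4098 -0.2513  0.0824] yaw 153.0 r 0.1269 ang 153.49 Frad -0.73 Ftan 0.08 Fz -2.38 T [-0.192 -0.026  0.094] M axis(cw on head) 0.011 +Tz 0.104
```

Emit:
{"fn": "drive_tool", "kwargs": {"steps": [[[0.5,-0.01,0.27,0,1.25],[0.5,-0.01,0.55,0,2.5],[0.5,-0.01,0.55,0,2.5]]]}}

```text
t: 21.35
ee_pos: [0.4124, -0.2464, 0.0824]
tcp_rot: [-180.0, 0.0, 150.5]
wrist_force: [0.9, -0.7, -1.8]
width: 0.0128
finger_force: 121.1
```

```bash
python3 tq.py
```

```text
t 21.35 pos [ 0.4124 -0.2464  0.0824] yaw 150.5 r 0.1268 ang 151.0 Frad -1.12 Ftan 0.13 Fz -1.78 T [-0.22  -0.078  0.109] M axis(cw on head) 0.017 +Tz 0.126
```

Emit:
{"fn": "drive_tool", "kwargs": {"steps": [[[0.5,-0.01,0.27,0,1.25],[0.5,-0.01,0.55,0,2.5],[0.5,-0.01,0.55,0,2.5]]]}}

```text
t: 21.65
ee_pos: [0.4151, -0.2418, 0.0823]
tcp_rot: [-180.0, 0.0, 148.0]
wrist_force: [1.0, -2.0, -1.6]
width: 0.0125
finger_force: 121.1
```

```bash
python3 tq.py
```

```text
t 21.65 pos [ 0.4151 -0.2418  0.0823] yaw 148.01 r 0.1268 ang 148.57 Frad -1.91 Ftan 1.15 Fz -1.62 T [-0.301 -0.002  0.128] M axis(cw on head) 0.148 +Tz 0.275
```

Emit:
{"fn": "drive_tool", "kwargs": {"steps": [[[0.5,-0.03,0.27,0,1.25],[0.5,-0.03,0.55,0,2.5],[0.5,-0.03,0.55,0,2.5]]]}}

```text
t: 21.95
ee_pos: [0.418, -0.2375, 0.0823]
tcp_rot: [-179.9, -0.0, 145.5]
wrist_force: [-2.5, -2.6, -0.6]
width: 0.013
finger_force: 121.2
```

```bash
python3 tq.py
```

```text
t 21.95 pos [ 0.418  -0.2375  0.0823] yaw 145.53 r 0.1267 ang 146.23 Frad 0.57 Ftan 3.6 Fz -0.64 T [-0.58   0.297  0.292] M axis(cw on head) 0.455 +Tz 0.747
```

Emit:
{"fn": "drive_tool", "kwargs": {"steps": [[[0.5,0,0.06,0,0.3],[0.5,0,0.12,0,0.6],[0.5,0,0.12,0,0.6],[0.5,0,0.12,0,0.6]]]}}

```text
t: 22.35
ee_pos: [0.4187, -0.2365, 0.0823]
tcp_rot: [-180.0, -0.0, 144.9]
wrist_force: [-2.7, -4.3, -0.7]
width: 0.0134
finger_force: 121.2
```

```bash
python3 tq.py
```

```text
t 22.35 pos [ 0.4187 -0.2365  0.0823] yaw 144.93 r 0.1267 ang 145.69 Frad -0.28 Ftan 5.11 Fz -0.72 T [-0.737  0.424  0.288] M axis(cw on head) 0.647 +Tz 0.936
```

Emit:
{"fn": "drive_tool", "kwargs": {"steps": [[[0.5,0,0.04,0,0.2],[0.5,0,0.04,0,0.2],[0.5,0,0.04,0,0.2],[0.5,0,0.04,0,0.2],[0.5,0,0.04,0,0.2],[0.5,0,0.04,0,0.2]]]}}

```text
t: 22.95
ee_pos: [0.419, -0.236, 0.0823]
tcp_rot: [-180.0, -0.0, 144.7]
wrist_force: [-2.4, -3.7, -1.2]
width: 0.0131
finger_force: 121.2
```

```bash
python3 tq.py
```

```text
t 22.95 pos [ 0.419  -0.236   0.0823] yaw 144.73 r 0.1267 ang 145.44 Frad -0.12 Ftan 4.39 Fz -1.21 T [-0.737  0.518  0.337] M axis(cw on head) 0.557 +Tz 0.894
```

Emit:
{"fn": "drive_tool", "kwargs": {"steps": [[[0.5,0,0.05,0,0.25],[0.5,0,0.1,0,0.5],[0.5,0,0.1,0,0.5],[0.5,0,0.1,0,0.5],[0.5,0,0.1,0,0.5],[0.5,0,0.1,0,0.5],[0.5,0,0.1,0,0.5]]]}}

```text
t: 23.65
ee_pos: [0.4195, -0.2352, 0.0823]
tcp_rot: [-180.0, -0.0, 144.2]
wrist_force: [-2.3, -3.0, -0.7]
width: 0.0129
finger_force: 121.3
```

```bash
python3 - <<'E'
exec(open('tq.py').read())
for i in range(3): grab_frame('wrist'); exec(open('tq.py').read())
E
```

```text
t 23.65 pos [ 0.4195 -0.2352  0.0823] yaw 144.23 r 0.1267 ang 144.99 Frad 0.16 Ftan 3.75 Fz -0.66 T [-0.771  0.607  0.349] M axis(cw on head) 0.475 +Tz 0.824
t 23.7 pos [ 0.4195 -0.2352  0.0823] yaw 144.23 r 0.1267 ang 144.97 Frad 0.93 Ftan 4.09 Fz -1.65 T [-0.858  0.505  0.332] M axis(cw on head) 0.517 +Tz 0.849
t 23.75 pos [ 0.4196 -0.2352  0.0823] yaw 144.23 r 0.1267 ang 144.97 Frad 0.01 Ftan 5.57 Fz -0.78 T [-0.692  0.422  0.279] M axis(cw on head) 0.706 +Tz 0.984
t 23.8 pos [ 0.4195 -0.2352  0.0823] yaw 144.23 r 0.1267 ang 144.97 Frad -0.27 Ftan 5.45 Fz -0.85 T [-0.709  0.427  0.299] M axis(cw on head) 0.691 +Tz 0.99
```

Emit:
{"fn": "drive_tool", "kwargs": {"steps": [[[0.5,0,0.05,0,0.25],[0.5,0,0.1,0,0.5],[0.5,0,0.1,0,0.5],[0.5,0,0.1,0,0.5]]]}}

```text
t: 24.2
ee_pos: [0.4201, -0.2344, 0.0823]
tcp_rot: [-180.0, -0.0, 143.7]
wrist_force: [-4.0, -3.6, -0.6]
width: 0.0125
finger_force: 121.2
```

```bash
python3 - <<'E'
from h import *
v=[]
for i in range(6):
    s=observe(); r=s['ee_pos'][:2]-H; F=s['wrist_force']; v.append([r[0]*F[1]-r[1]*F[0],s['wrist_torque'][2]]); grab_frame('wrist')
print(np.array(v).round(2).tolist(),np.mean(v,0),s['ee_pos'],s['tcp_rot'])
E
```

```text
[[0.67, 0.33], [0.77, 0.36], [0.51, 0.39], [0.62, 0.37], [0.7, 0.31], [0.72, 0.41]] [0.66391931 0.35939773] [ 0.4201253  -0.2344015   0.08228827] [-1.79982321e+02 -6.52640204e-03  1.43739630e+02]
```

Emit:
{"fn": "drive_tool", "kwargs": {"steps": [[[0.5,-0.01,-0.44,0,-2],[0.5,-0.03,-0.88,0,-4],[0.5,-0.08,-1.43,0,-6.5],[0.5,-0.08,-1.43,0,-6.5],[0.5,-0.08,-1.43,-0.8,-6.5],[0.5,-0.08,-1.43,-2,-6.5],[0.5,-0.08,-1.43,-5,-6.5],[0.5,-0.08,-1.43,-9,-6.5],[0.5,-0.08,-1.43,-12,-6.5],[0.5,-0.08,-1.43,-12,-6.5]]]}}

```text
t: 25.5
ee_pos: [0.4149, -0.2477, 0.209]
tcp_rot: [-179.9, 0.6, 150.2]
wrist_force: [0.9, 0.2, -2.4]
width: 0.0127
finger_force: 121.0
```

```bash
python3 - <<'E'
from h import *
for a in ((.37,-.25,.2,159.5),(.36,.1,.2,159.5),(.4395,.1955,.2,159.5),(.4395,.1955,.03,159.5)): plan(*a)
# head angle check from scene
E
```

```text
cur [ 0.4149 -0.2477  0.209 ] 150.23 F [ 0.9  0.2 -2.4] -> row [ 3.79 -2.43  0.86] turn -9.27 rows>= 2.0
cur [ 0.4149 -0.2477  0.209 ] 150.23 F [ 0.9  0.2 -2.4] -> row [22.03 27.46  0.64] turn -9.27 rows>= 8.0
cur [ 0.4149 -0.2477  0.209 ] 150.23 F [ 0.9  0.2 -2.4] -> row [19.88 39.7   0.65] turn -9.27 rows>= 9.0
cur [ 0.4149 -0.2477  0.209 ] 150.23 F [ 0.9  0.2 -2.4] -> row [20.05 39.71 17.65] turn -9.27 rows>= 10.0
```

Emit:
{"fn": "drive_tool", "kwargs": {"steps": [[[0.5,1.9,-1.2,0,-4.5],[0.5,3.8,-2.4,0,-9.3],[0.5,6.2,1.5,0,-9.3],[0.5,8.6,5.4,0,-9.3],[0.5,11,9.3,0,-9.3],[0.5,13.4,13.2,0,-9.3],[0.5,15.8,17.1,0,-9.3],[0.5,18,21,0,-9.3],[0.5,20.2,24.5,0,-9.3],[0.5,22,27.5,0,-9.3],[0.5,21.5,31.5,0,-9.3],[0.5,21,35.5,0,-9.3],[0.5,20,39.7,0,-9.3],[0.5,20,39.7,4,-9.3],[0.5,20,39.7,8,-9.3],[0.5,20,39.7,12,-9.3],[0.5,20,39.7,15,-9.3],[0.5,20,39.7,16.5,-9.3],[0.5,20,39.7,16.5,-9.3],[0.5,20,39.7,16.5,-9.3]]]}}

```text
t: 27.5
ee_pos: [0.4352, 0.1976, 0.037]
tcp_rot: [-180.0, -0.1, 159.5]
wrist_force: [0.3, -0.0, -3.6]
width: 0.0133
finger_force: 120.8
```

```bash
python3 -c "
from h import *
plan(.4395,.1955,.0135,159.5)"
```

```text
cur [0.4352 0.1976 0.037 ] 159.53 F [ 0.3 -0.  -3.6] -> row [-0.48 -0.05  2.35] turn 0.03 rows>= 1.0
```

Lower to the table, release gently, and retreat upward.

Emit:
{"fn": "drive_tool", "kwargs": {"steps": [[[0.5,0,0,1,0],[0.5,0,0,1.8,0],[0.5,0,0,2.2,0],[0.5,0,0,2.35,0],[0.5,0,0,2.35,0]]]}}

```text
t: 28.0
ee_pos: [0.436, 0.1976, 0.0138]
tcp_rot: [180.0, 0.0, 159.5]
wrist_force: [0.5, 0.8, -2.3]
width: 0.0136
finger_force: 121.1
```

Emit:
{"fn": "drive_tool", "kwargs": {"newtons": 20, "steps": [[[0.5,0,0,0,0],[2,0,0,0,0],[4,0,0,0,0],[5,0,0,0,0],[5,0,0,0,0],[5,0,0,-3,0],[5,0,0,-7,0],[5,0,0,-11,0],[5,0,0,-13,0],[5,0,0,-13,0]]]}}

```text
t: 29.0
ee_pos: [0.4386, 0.1983, 0.1484]
tcp_rot: [179.7, 0.4, 159.5]
wrist_force: [0.5, -0.3, -0.2]
width: 0.05
finger_force: 0.0
```

```bash
python3 - <<'E'
from h import *
s=observe(); C=cam('wrist',s); p,d=grab_frame('wrist'); r=cut_out('spanner','wrist')[0]
P=pts(C,d,cv2.erode(r['pixels'].astype(np.uint8),np.ones((3,3)))>0)
print(r['conf'],np.percentile(P,[1,50,99],axis=0).round(4)); h=P[(P[:,2]>.018)&(P[:,0]<.49)]; g=P[(P[:,0]>.53)]
print(np.median(h[:,2]),np.percentile(g[:,2],90))
cv2.imwrite('pics/w9.png',p)
E
```

```text
0.63 [[0.396  0.126  0.0034]
 [0.5056 0.1801 0.0137]
 [0.5833 0.2163 0.0245]]
0.02310776117581881 0.013841532430492909
```

View pics/w9.png

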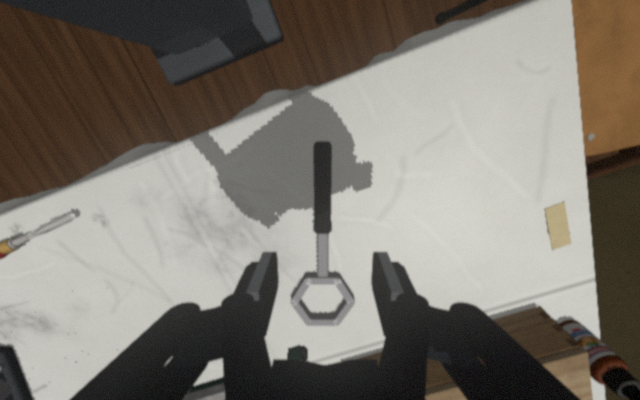

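The spanner lies flat on the table, with its ring at pixel (323, 300) and handle at (322, 185). Its heights match those at the start.

```bash
python3 -c "
from cell import *
print(close_job())"
```

```text
the job is handed in; nothing more can be done
None
```

The screw was turned to its stop in three swings and nipped up to about 1 N m, judged from the wrist force, for over half a second; the spanner now lies flat on the table at its starting place, and the job is handed in (no verdict was shown).

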